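# Close and pin the pickling tub

## Task

Close the pickling tub: lower the round wooden pressing plate over the post until it sits fully down in the tub's mouth, with its grip lug off to the side of the cross hole. Then push the hitch pin through the hole in the post until its flange is up against the post, swing the pin's sprung loop over the top of the post until it snaps down on the far side, and let go. Do not disturb the other things on the worktop.

Things in the scene. Friction and masses are not known exactly. Their poses are not given: they have to be found in the camera images.
- tub: Fixed round steel tub, 140 mm outer diameter, 70 mm high, open on top, a small wire grip on each side (out to 92 mm from the axis, 40 mm up). Origin: centre of its underside, z up; yaw varies. A square post, 26 x 26 mm, stands on its axis up to z = 128 mm, its sides facing along the tub's x and y.
- tub_ledge (a point): On the tub's axis, 56 mm above its underside, level with the ledge in the mouth (14 mm below the rim) on which the plate sits; seated, the plate's origin is here. Mouth above the ledge 128 mm in diameter.
- post_hole (a point): Centre of the cross hole in the post, 108 mm above the tub's underside; axes as the tub's. The hole is square, 14.2 mm wide and high, edges chamfered, and runs right through along the tub's x, from post face to post face (x = -13 to +13 mm). The pin may go in from either side, +x or -x.
- plate: Loose wooden pressing plate, 150 g: flat ring, 120 mm outer diameter, 42 mm centre hole, 12 mm thick, lying flat, any yaw. Origin: centre of its underside, z up. One upright grip lug stands on its +x side, 34 to 58 mm from the centre, 12 mm thick along y, top 52 mm above the underside.
- plate_lug (a point): In the plate's lug, 46 mm along x from the plate's axis, 42 mm above its underside; axes as the plate's. With the plate seated the lug's top is as high as the hole's centre: the lug blocks the pin or the loop unless it stands about square to the hole, on the tub's +y or -y side.
- pin: Loose steel hitch pin, 120 g, lying on its flat underside, any yaw. Origin: underside below the middle of its tab; x along the shank to the tip, z up. Shank axis 9 mm above the origin; shank 12 x 12 mm square, then a tapered tip that ends at x = +60 mm. Upright grip tab on top: x = -12 to +12 mm, 12 mm thick along y, top 54 mm above the underside. Head's rear end at x = -27 mm.
- pin_flange (a point): On the shank's axis, on the flange face, 19 mm along x from the pin's origin; axes as the pin's. Flange 30 mm wide, 18 mm high. Home, this face lies against the post, 13 mm from the post's axis (pin's origin 32 mm from it), and the tip stands out on the far side. Let go, the pin sags head-down by up to 0.1 rad in its hole and stays there.
- pin_hinge (a point): Loop hinge: on the shank's axis 21 mm behind the pin's origin, 9 mm above the underside; axes as the pin's, the hinge runs along y.
- pin_loop (a joint): Angle of the pin's sprung loop. 0 = open on its stop, sloping back and up at 45 degrees from the hinge; grows as it swings up (0.785 = upright) and over towards the tip; 2.36 = along the shank, 2.40 = closed on its stop. Over-centre spring, neutral at about 0.9: below it returns open, beyond it snaps shut. About 1 N at the cross bar moves it off the open stop.
- loop_end (a point): Middle of the loop's cross bar. The loop is a U of 5 mm steel wire, 50 mm wide over its legs, 40 mm between them; the cross bar's centre line is 85 mm from the hinge and parallel to it; open, it stands 60 mm behind and 60 mm above the hinge.
- tomato_tin: Bystander: food tin, 75 mm diameter, 58 mm high, origin at its underside.
- garlic: Bystander: garlic bulb, 60 mm, 58 mm high, origin at its underside.
- coffee_mug: Bystander: green and white mug, 86 x 120 x 88 mm, origin at its underside.
- egg_timer: Bystander: red and white egg timer, 63 mm diameter, 67 mm high, origin at its underside.
- spice_a: Bystander: spice jar, 45 mm diameter, 105 mm high, origin at its underside.
- tape_roll: Bystander: roll of tape lying flat, 98 mm diameter, 25 mm high, origin at its underside.

How it is judged:
By the outcome, as a careful person would: the job done as asked, in the order asked, and still so for the second after the job is handed in, with the robot touching nothing.
It also fails if it takes over 72 s, if anything falls off the work surface, if the arm or the gripper's body presses on something with over 40 N, if the wrist force passes 120 N, or if a joint passes its speed limit or range.

## Robot

A 7-joint arm with a two-finger parallel gripper is mounted at the origin on a cart in front of the work surface, level with it; the furniture and walls round the work are solid. World frame = base frame: x ahead of the robot, y to its left, z up, the work surface at z = 0. Lengths are in mm, angles in rad, forces in N, time in s.
With the tool pointing down it reaches from about 400 to 900 mm from the base axis. Payload 5.5 kg.
Tool frame: the origin (TCP) lies at the very end of the fingers, on their centre line; the grasp point (between the pads) lies manip.grip_point_offset behind it (manip.grip_point_offset is the distance from the TCP to the grasp point, in mm); z points along the fingers, y is the line along which they close (so a half turn about z gives the same grasp; the last joint's range is limited). The gripper opens to 92 mm and grips with 3 to 60 N. Pads are 19 mm wide; open, the fingers measure 130 mm over their backs; the gripper's body (75 mm by 190 mm) begins 47 mm behind the grasp point.
Start: joints at [-1.061, 0.501, -0.427, 1.55, 0.221, 1.138, -0.21], TCP at [158.758, 630.314, 226.729] pointing down, gripper open.
Joint ranges: [-2.88, 2.88], [-0.31, 2.03], [-1.54, 1.56], [0.2, 2.42], [-1.41, 4.55], [0.19, 2.02], [-2.57, 2.57]. Speed limits (rad/s): [2.57, 2.57, 3.14, 3.14, 3.14, 3.14, 3.14].

## Interface

Orientations are given as a rotation vector (axis times angle).
In Python, from cell import manip, cams gives the robot as it stands (manip), with the cameras (cams).
- The arm moves only by the tool hand_motion, called after "Request:" by a JSON object that holds its "fn" and its "kwargs", one argument or row to a line. Schema: {"type":"object","properties":{"steps":{"type":"object","properties":{"x":{"type":"array","items":{"type":"number"},"minItems":1,"maxItems":5},"y":{"type":"array","items":{"type":"number"},"minItems":1,"maxItems":5},"z":{"type":"array","items":{"type":"number"},"minItems":1,"maxItems":5},"spin":{"type":"array","items":{"type":"number"},"minItems":1,"maxItems":5},"finger_gap":{"type":"array","items":{"type":"number"},"minItems":1,"maxItems":5}},"additionalProperties":false,"required":["x","y","z","spin","finger_gap"]},"only":{"type":"string"},"quiet":{"type":"boolean"},"lines":{"type":"string"}},"required":["steps"],"additionalProperties":false}. steps is an object with one list for each field, all of the same length, 1 to 5, a row being the entries at one place: x, y, z (the shift in mm), spin (a turn about the tool's z in rad), finger_gap (the opening from 0.0 (shut) to 1.0 (fully open)); each row is the pose to reach, as a shift and turn from the pose commanded when the call began, along the tool's axes at that moment; what a row does not reach only later rows make up. A row lasts 1/8 s, in which the tool goes at most 62.5 mm and 0.188 rad, less where a joint would pass 70% of its speed; a pose out of reach is approached as far as the arm can. The fingers move at their own pace and stop on an object; the grip force is fixed at half the most. Time passes only in rows, so rows that do not move let the fingers close. The tool returns the time, the measured TCP pose, the force, the opening and the grip force at its end. only (a regular expression) keeps the lines of the reply that match it, lines (a string "A,B") keeps lines A to B, and quiet returns only ok. Input that does not fit is refused with a message, and nothing moves.
- manip.observe(): the state, without advancing time (a new reading comes with each control period).
- cams.snapshot(name): name is "side" or "top" or "wrist"; returns the picture (480x640x3 uint8, red, green, blue); there is no depth.
- cams.camera_model(name): a dict with "fx", "fy", "cx", "cy" (pixels), "R" (3x3) and "t" (3): a world point X has camera coordinates R X + t. Camera axes: x right, y down, z forward; pixel columns grow to the right and rows downward; lengths in mm; the calibration is good to about 2 mm. A picture is of the moment at which its call begins: read the wrist's pose just before it. camera_model takes no time and is no camera call; for the wrist camera it gives the pose at the moment of the call.
- manip.hand_in(): hands the job in; it is judged then, once.
The state is a dict: "time_s": time; "joint_pos": joint angles; "qd": joint speeds; "joint_torque": joint torques, N m; "eef_pos": TCP position; "eef_rot": TCP orientation; "wrist_force": force on the tool from outside, world axes, zero at the start; "wrist_torque": the same for the moment, N m; "gripper_width": opening from 0.0 (shut) to 1.0 (fully open); "gripper_force": force on a finger pad.
Only numpy, scipy, OpenCV 4.12 (cv2) and the standard library are available. Lean on these libraries where they do the work, as an engineer would, in place of code of your own. Each camera call takes 0.05 s, during which the arm holds its last target. There are 200 camera calls.

## Working session

There is one attempt and no reset: what is moved stays moved. The work goes in short steps, Python scripts to look and compute and a tool call to move; the robot and the scene stay as the last step left them, time stands still between calls to the robot, and variables do not carry over. Pictures are saved under pics/ and viewed, at most 10 in all, crops included, and the job is handed in when it is done.

```bash
ls; mkdir -p pics; python3 - <<'E'
from cell import manip, cams
import cv2,numpy as np
print(manip.grip_point_offset, manip.observe())
for n in ("top","side"):
    m=cams.camera_model(n);print(n,m)
    cv2.imwrite(f"pics/{n}0.png",cams.snapshot(n)[:,:,::-1])
E
```

```text
cell.py
pics
18.8 {'time_s': 0.0, 'joint_pos': array([-1.06080572,  0.5018469 , -0.42677896,  1.55142326,  0.22078694,
        1.13828567, -0.21031398]), 'qd': array([-0.00116544,  0.00018374,  0.00088764, -0.00101862,  0.00077357,
        0.00217145, -0.00089303]), 'joint_torque': array([ 1.04774859e-03, -5.66604459e+01, -5.81643596e+00, -2.79121828e+01,
       -6.88161445e-02,  3.06621857e-02,  1.86668708e-04]), 'eef_pos': array([158.66901994, 629.63157371, 225.68897984]), 'eef_rot': array([-3.86606024e-01, -3.11739786e+00,  2.96241443e-03]), 'wrist_force': array([0.1987706 , 0.52760258, 0.96838074]), 'wrist_torque': array([-0.00600216,  0.02645348,  0.00227387]), 'gripper_force': 0.0, 'gripper_width': 0.9987273084089717}
top {'fx': 597.4857215265553, 'fy': 597.4857215265553, 'cx': 318.8212294083492, 'cy': 241.38751525360414, 'R': array([[ 0.18872921, -0.98197508, -0.0103063 ],
       [-0.92002527, -0.17313331, -0.35153715],
       [ 0.34341636,  0.07582739, -0.9361172 ]]), 't': array([ -71.46021105,  522.80566472, 1485.95237245])}
side {'fx': 479.25183265030086, 'fy': 479.25183265030086, 'cx': 320.06313052446967, 'cy': 239.4764658265493, 'R': array([[-0.34683917, -0.93791308,  0.00465321],
       [-0.76513444,  0.28006946, -0.57976752],
       [ 0.54246832, -0.20464642, -0.81476866]]), 't': array([ 224.39070971,  454.14544236, 1310.0237705 ])}
```

View pics/top0.png

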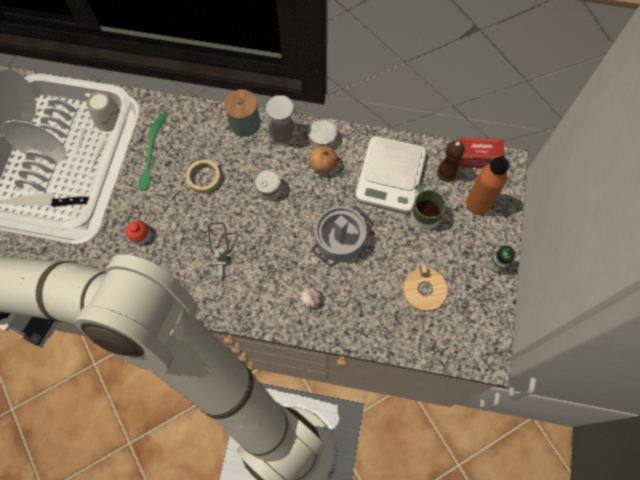

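View pics/side0.png

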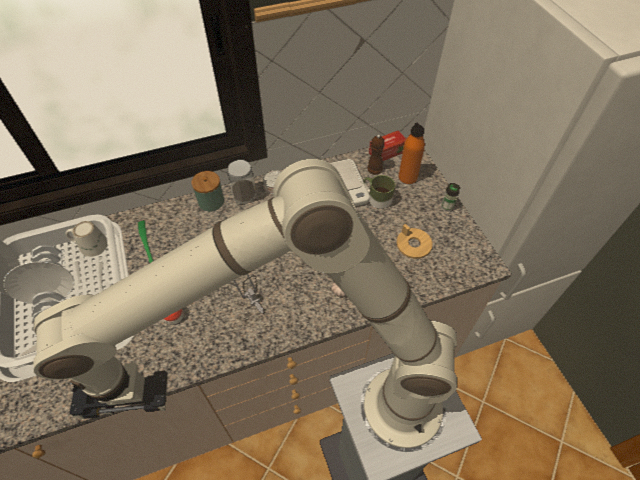

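The top view shows the plate at about (425,289) with its lug at (424,271), the tub and post at (341,234), and the pin at (220,262) with its loop up towards (218,230). In the side view the arm hides the tub. Next I get rough positions by casting rays.

```bash
cat > h.py <<'E'
from cell import manip, cams
import cv2,numpy as np
from scipy.spatial.transform import Rotation as Ro
def ray(m,uv):
    d=np.array([(uv[0]-m['cx'])/m['fx'],(uv[1]-m['cy'])/m['fy'],1.]);R=np.array(m['R'])
    return -R.T@m['t'],R.T@d
def cast(m,uv,z):
    o,d=ray(m,uv);return o+d*(z-o[2])/d[2]
def proj(m,X):
    c=np.array(m['R'])@np.array(X,float)+m['t'];return np.array([m['fx']*c[0]/c[2]+m['cx'],m['fy']*c[1]/c[2]+m['cy']])
def tool():
    s=manip.observe();return np.array(s['eef_pos']),Ro.from_rotvec(s['eef_rot']).as_matrix()
def delta(X,yaw_y=None):
    """tool-frame shift to bring TCP to X; turn so tool y lies along world angle yaw_y (mod pi)"""
    p,R=tool();d=R.T@(np.array(X)-p);t=None
    if yaw_y is not None:
        v=R.T@[np.cos(yaw_y),np.sin(yaw_y),0];t=np.arctan2(-v[0],v[1]);t=(t+np.pi/2)%np.pi-np.pi/2
    return d.round(1),t
E
python3 - <<'E'
from h import *
m=cams.camera_model('top')
for n,uv,z in [('plate',(425.5,289),12),('lug',(424,269),52),('tub rim',(341,234),70),('post',(341,226),128),('flange',(220,252),9),('tabtop',(220,255),54),('loopbar',(217,226),69),('head',(221,275),5),('garlic',(310,298),30),('tape',(204,176),20),('timer',(137,232),40)]:
    print(n,cast(m,uv,z).round(0))
p,R=tool();print(R.round(3)); w=cams.camera_model('wrist');print(w, (R.T@(-np.array(w['R']).T@w['t']-p)).round(1),(np.array(w['R'])@R).round(3))
im=cams.snapshot('top')[:,:,::-1]
a=cv2.resize(im[215:295,180:270],None,fx=4.4,fy=4.4,interpolation=3);b=cv2.resize(im[195:275,295:385],None,fx=4.4,fy=4.4,interpolation=3)
cv2.imwrite('pics/c1.png',np.hstack([a,b]))
E
```

```text
plate [ 475. -276.   12.]
lug [ 517. -260.   52.]
tub rim [568. -25.  70.]
post [568. -24. 128.]
flange [476. 299.   9.]
tabtop [454. 286.  54.]
loopbar [529. 310.  69.]
head [413. 281.   5.]
garlic [388.  25.  30.]
tape [692. 400.  20.]
timer [481. 532.  40.]
[[-0.97   0.244 -0.   ]
 [ 0.244  0.97  -0.002]
 [ 0.    -0.002 -1.   ]]
{'fx': 428.91224429979184, 'fy': 428.91224429979184, 'cx': 321.6614980452053, 'cy': 231.59148109681723, 'R': array([[ 2.43513346e-01,  9.69897368e-01, -5.88180963e-04],
       [ 9.38919379e-01, -2.35583533e-01,  2.50860118e-01],
       [ 2.43170003e-01, -6.16400412e-02, -9.68023169e-01]]), 't': array([-649.75257709,  -30.98404271,  389.37010582])} [  68.3    0.3 -158.5] [[ 0.001  1.    -0.001]
 [-0.968  0.    -0.251]
 [-0.251  0.001  0.968]]
```

View pics/c1.png

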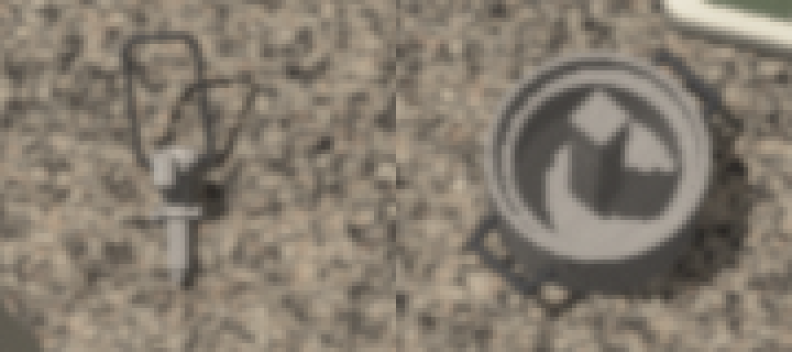

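The crop shows the pin with its loop towards image top (away from the robot), flange at crop (176,212) and tip at (185,285), so the tip points at the robot. The post is turned roughly diagonally and the tub's wire grips are at lower left and upper right. I'll go over the pin and look with the wrist camera.

Request:
{"fn": "hand_motion", "kwargs": {
  "steps": {"x": [-60,-115,-170,-225,-280],"y": [-40,-75,-112,-148,-185],"z": [0,0,0,0,0],"spin": [0,0,0,0,0],"finger_gap": [1,1,1,1,1]}
}}

```text
time_s: 0.78
eef_pos: [370.8, 397.9, 226.7]
eef_rot: [0.387, 3.118, 0.0]
wrist_force: [0.8, 0.1, -1.1]
gripper_width: 1.0
gripper_force: 0.0
```

Request:
{"fn": "hand_motion", "kwargs": {
  "steps": {"x": [-50,-100,-105,-105],"y": [-33,-66,-69,-69],"z": [0,0,0,0],"spin": [0,0,0,0],"finger_gap": [1,1,1,1]}
}}

```text
time_s: 1.27
eef_pos: [454.5, 306.9, 226.4]
eef_rot: [-0.389, -3.117, -0.0]
wrist_force: [-0.5, -0.6, 0.7]
gripper_width: 1.001
gripper_force: 0.0
```

```bash
python3 - <<'E'
from h import *
print(delta([470,290,226]))
w=cams.camera_model('wrist');im=cams.snapshot('wrist')
np.savez('pics/w1.npz',im=im,**w);cv2.imwrite('pics/w1.png',im[:,:,::-1])
E
```

```text
(array([-19.2, -12.6,   0.4]), None)
```

View pics/w1.png

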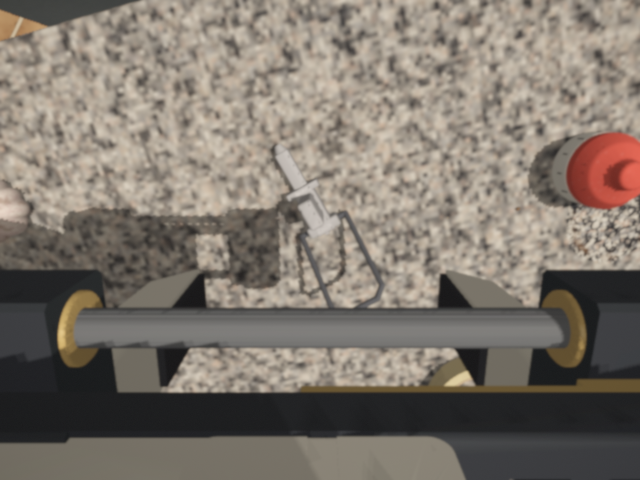

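The wrist view shows the pin at tip (279,150), flange about (303,190), loop towards (360,300); the gripper covers everything below row 270. I measure the pin's line from this and go on to look at the tub.

```bash
python3 - <<'E'
from h import *
d=np.load('pics/w1.npz');im=d['im']
tip=cast(d,(279,149),9);fl=cast(d,(304,190),18)
print(tip,fl)
v=fl-tip;print('len',np.hypot(v[0],v[1]),'yaw',np.arctan2(-v[1],-v[0]))
cv2.imwrite('pics/c2.png',cv2.resize(im[135:305,240:410,::-1],None,fx=3.5,fy=3.5,interpolation=3))
# next: place tub in view: TCP so tub centre appears at row~150
print(delta([500,0,300]), delta([500,0,300],0))
E
```

```text
[402.43620932 282.88520206   9.        ] [440.89167092 295.41014889  18.        ]
len 40.44374883720681 yaw -2.826727688458947
(array([-119.9, -287.5,  -73.7]), None) (array([-119.9, -287.5,  -73.7]), np.float64(1.3250596625650966))
```

View pics/c2.png

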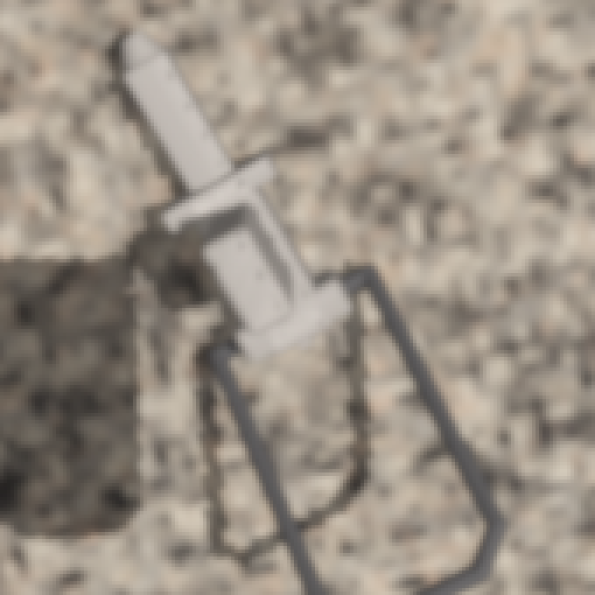

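```bash
python3 - <<'E'
from h import *
d=np.load('pics/w1.npz')
g=lambda x,y,z:cast(d,(240+x/3.5,135+y/3.5),z)
tip=g(132,36,9);fl=g(217,188,18);tab=g(248,275,54);bar_=[g(268,160,18),g(165,217,18)]
print(tip,fl,tab)
for a in (fl,tab):
    v=tip-a;print(np.hypot(v[0],v[1]),np.arctan2(v[1],v[0]))
v=bar_[0]-bar_[1];print('flange w',np.hypot(v[0],v[1]),np.arctan2(v[1],v[0]))
E
```

```text
[399.13478117 282.65832463   9.        ] [439.39017358 294.02399952  18.        ] [455.18838895 298.67682015  54.        ]
41.82911885163898 -2.866416140281697
58.297505462112525 -2.863240561939057
flange w 29.167853565770834 1.8290036125678286
```

Request:
{"fn": "hand_motion", "kwargs": {
  "steps": {"x": [-25,-50,-75,-100,-120],"y": [-57,-114,-171,-228,-287],"z": [-14,-28,-42,-56,-74],"spin": [0,0,0,0,0],"finger_gap": [1,1,1,1,1]}
}}

```text
time_s: 1.95
eef_pos: [500.0, 7.4, 299.1]
eef_rot: [0.38, 3.118, 0.001]
wrist_force: [0.8, -0.3, 0.8]
gripper_width: 1.001
gripper_force: 0.0
```

Request:
{"fn": "hand_motion", "kwargs": {
  "steps": {"x": [0,0,0],"y": [0,0,0],"z": [0,0,0],"spin": [0.188,0.376,0.564],"finger_gap": [1,1,1]}
}}

```text
time_s: 2.33
eef_pos: [499.9, 9.1, 298.7]
eef_rot: [-1.24, -2.886, -0.001]
wrist_force: [0.6, 0.5, 0.3]
gripper_width: 1.0
gripper_force: 0.0
```

```bash
python3 - <<'E'
from h import *
w=cams.camera_model('wrist');im=cams.snapshot('wrist')
np.savez('pics/w2.npz',im=im,**w)
print([proj(w,X).round() for X in ([568,-25,70],[568,-25,128])], proj(w,[475,-276,12]))
cv2.imwrite('pics/w2.png',im[:,:,::-1])
E
```

```text
[array([349., 272.]), array([353., 296.])] [135.67755864 351.47337481]
```

View pics/w2.png

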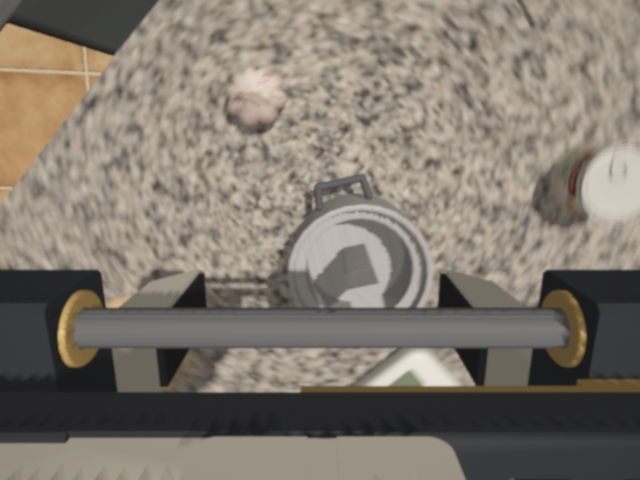

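The view shows the tub with rim centre about (358,265), post top (358,262), near grip at (343,185) lined up with the post's faces. I need an oblique view of the post sides to find the hole, so I shift sideways and lower.

Request:
{"fn": "hand_motion", "kwargs": {
  "steps": {"x": [-12,-24,-38,-40],"y": [45,90,140,145],"z": [32,64,100,100],"spin": [0,0,0,0],"finger_gap": [1,1,1,1]}
}}

```text
time_s: 2.88
eef_pos: [631.1, 82.8, 192.4]
eef_rot: [-1.22, -2.885, 0.004]
wrist_force: [-0.8, -0.6, 0.5]
gripper_width: 1.001
gripper_force: 0.0
```

```bash
python3 - <<'E'
from h import *
w=cams.camera_model('wrist');im=cams.snapshot('wrist')
np.savez('pics/w3.npz',im=im,**w)
print([proj(w,X).round() for X in ([568,-25,70],[568,-25,128])],tool()[0])
d=np.load('pics/w2.npz')
a=cv2.resize(d['im'][165:305,270:450],None,fx=2.2,fy=2.2,interpolation=3)
b=cv2.resize(im[100:300,0:260],(400,308),interpolation=3)
cv2.imwrite('pics/c3.png',np.hstack([a[:308],b])[:,:,::-1])
E
```

```text
[array([149., 273.]), array([109., 308.])] [631.9626878   81.5494     195.16861048]
```

View pics/c3.png

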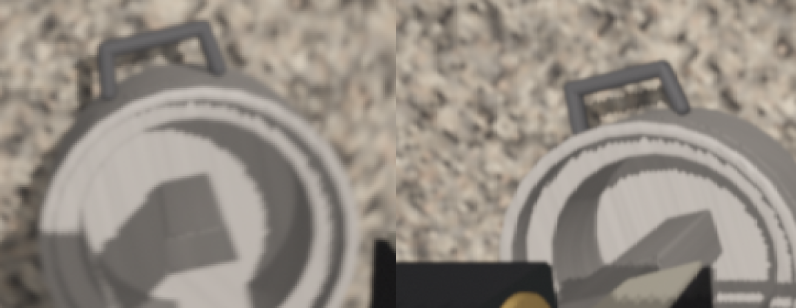

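The left half (earlier view) shows the post face towards the grip, with no hole visible. In the right half the finger hides the post. I shift so the tub rises in the picture.

Request:
{"fn": "hand_motion", "kwargs": {
  "steps": {"x": [-55,-110,-120,-120],"y": [0,0,0,0],"z": [0,0,0,0],"spin": [0,0,0,0],"finger_gap": [1,1,1,1]}
}}

```text
time_s: 3.42
eef_pos: [715.5, -9.3, 200.2]
eef_rot: [1.236, 2.887, 0.001]
wrist_force: [-0.4, 0.5, 0.6]
gripper_width: 1.002
gripper_force: 0.0
```

```bash
python3 - <<'E'
from h import *
w=cams.camera_model('wrist');im=cams.snapshot('wrist')
np.savez('pics/w4.npz',im=im,**w)
u=proj(w,[568,-25,100]).round();print(u,tool()[0])
s=cams.camera_model('side');si=cams.snapshot('side');us=proj(s,[568,-25,90]).astype(int);print(us)
x0=max(0,int(u[0])-110);y0=max(0,int(u[1])-110);print(x0,y0)
a=cv2.resize(im[y0:y0+200,x0:x0+200],(500,500),interpolation=3)
b=cv2.resize(si[us[1]-40:us[1]+40,us[0]-24:us[0]+24],(300,500),interpolation=3)
cv2.imwrite('pics/c4.png',np.hstack([a,b])[:,:,::-1])
E
```

```text
[115.  80.] [714.9631565   -7.65002402 199.96519318]
[335 227]
5 0
```

View pics/c4.png

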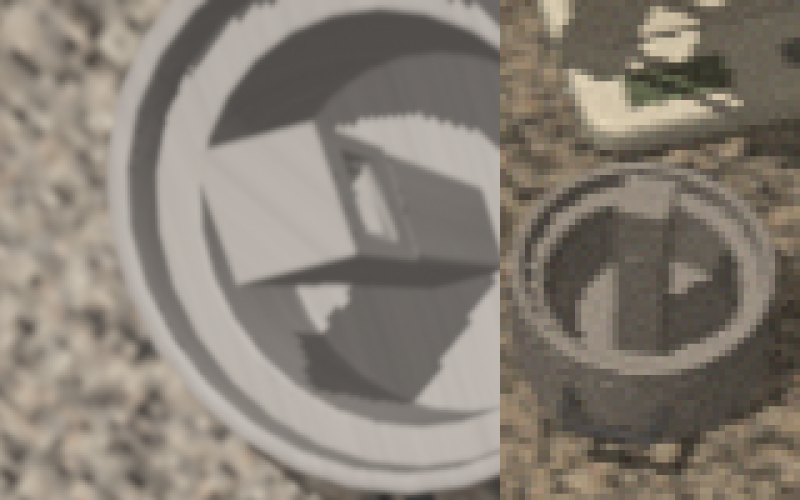

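The hole shows clearly: it is in the post face on the image's right, around crop (373,200). The post-top corners are at crop (203,182), (320,122), (358,254), (240,285). I compute the tub's axis and yaw.

```bash
python3 - <<'E'
from h import *
d=np.load('pics/w4.npz')
g=lambda x,y,z:cast(d,(5+x/2.5,y/2.5),z)
C=np.array([g(*c,128) for c in [(203,182),(320,122),(358,254),(240,285)]])
print(C.round(1),C.mean(0))
for i in range(4):
    v=C[(i+1)%4]-C[i];print(np.hypot(v[0],v[1]).round(1),np.arctan2(v[1],v[0]).round(3))
h=g(373,200,108)-C.mean(0);print('hole dir',h,np.arctan2(h[1],h[0]))
# w2 : grip-side top edge of post, and rim ellipse
d2=np.load('pics/w2.npz');k=2.2
for c in [(165,240),(224,228)]: print(cast(d2,(270+c[0]/k,165+c[1]/k),128).round(1))
# rim: outer rim circle fit from w4 & w2 at z=70
for dd,pts in ((d,[(5+x/2.5,y/2.5) for x,y in [(112,180),(125,270),(160,345),(215,415),(290,465),(375,488),(180,0),(150,40)]]),
  (d2,[(270+x/k,165+y/k) for x,y in [(40,235),(62,165),(110,115),(190,88),(270,105),(325,150),(355,215),(358,260)]])):
    P=np.array([cast(dd,p,70)[:2] for p in pts])
    A=np.c_[2*P,np.ones(len(P))];s=np.linalg.lstsq(A,(P**2).sum(1),rcond=None)[0];print('rim',s[:2],np.sqrt(s[2]+s[0]**2+s[1]**2))
w=cams.camera_model('top');print(tool()[1].round(3))
E
```

```text
[[565.9 -25.3 128. ]
 [576.2   0.  128. ]
 [597.3 -14.8 128. ]
 [583.4 -36.5 128. ]] [580.68629585 -19.15072505 128.        ]
27.4 1.188
25.8 -0.612
25.8 -2.139
20.7 2.571
hole dir [  5.7815629   11.01021768 -20.        ] 1.0872639870949783
[549.9 -15.7 128. ]
[562.4   2.6 128. ]
rim [579.9513289  -18.54372968] 68.6633391514127
rim [579.38286419 -20.91108625] 69.39854435130691
[[-0.692  0.722  0.001]
 [ 0.722  0.692  0.002]
 [ 0.001  0.001 -1.   ]]
```

```bash
python3 - <<'E'
from h import *
c=np.array([580,-19.7]);k=2.2
d2=np.load('pics/w2.npz');d3=np.load('pics/w3.npz');t=cams.camera_model('top')
f2=lambda x,y,z:cast(d2,(270+x/k,165+y/k),z)
f3=lambda x,y,z:cast(d3,((x-396)*.65,100+y*.65),z)
ft=lambda x,y,z:cast(t,(295+(x-396)/4.4,195+y/4.4),z)
for f,a,b in ((f2,(100,45),(205,25)),(f3,(570,85),(664,66)),(ft,(473,247),(548,306)),(ft,(737,127),(680,62))):
    A,B=f(*a,40)[:2],f(*b,40)[:2];m=(A+B)/2-c;v=B-A
    print(A,B,'bar dir',np.arctan2(v[1],v[0]),'len',np.hypot(*v),'grip dir-pi/2',np.arctan2(m[1],m[0])-np.pi/2,np.hypot(*m))
# w4 line fits: post top edges via LSD
d4=np.load('pics/w4.npz');g=cv2.cvtColor(d4['im'],cv2.COLOR_RGB2GRAY)[:130,60:215]
L=cv2.createLineSegmentDetector().detect(g)[0][:,0]
for l in L:
    if np.hypot(l[2]-l[0],l[3]-l[1])>18:
        A=cast(d4,(l[0]+60,l[1]),128);B=cast(d4,(l[2]+60,l[3]),128);v=B-A
        print((((l+[60,0,60,0])-[5,0,5,0])*2.5).round(),np.arctan2(v[1],v[0]).round(3),np.hypot(v[0],v[1]).round(1))
# plate from top view
im=cams.snapshot('top');m=cams.camera_model('top')
hsv=cv2.cvtColor(im,cv2.COLOR_RGB2HSV);q=cv2.inRange(hsv,(8,90,120),(25,255,255))[225:330,380:470]
n,lab,st,ce=cv2.connectedComponentsWithStats(q);i=1+np.argmax(st[1:,4]);print(st[i],ce[i]+[380,225])
cv2.imwrite('pics/plate.png',cv2.resize(im[240:320,385:465,::-1],(480,480),interpolation=3))
np.savez('pics/t2.npz',im=im,**m)
E
```

```text
[490.74162303  10.26528036] [518.29076682  48.6900123 ] bar dir 0.948775725327533 len 47.28017923146375 grip dir-pi/2 0.9933678372348203 90.09020883047914
[491.49855445  10.3303725 ] [517.4626672   47.72346509] bar dir 0.9638684325183184 len 45.52338437256731 grip dir-pi/2 0.9977859393181765 89.87486165144693
[515.890394    43.50944116] [486.66020645  -9.17729898] bar dir -2.0773112518735535 len 60.25194146550195 grip dir-pi/2 1.132836118926202 86.9291985032174
[ 625.39323168 -104.44428271] [662.80306326 -61.82052315] bar dir 0.8504529795964059 len 56.712259499264036 grip dir-pi/2 -2.3509742626533945 90.17894571389627
[188.  65. 165. 113.] -1.394 10.5
[349. 282. 261. 285.] -2.343 18.2
[317. 117. 207. 147.] -2.135 23.5
[238. 282. 361. 253.] 0.984 26.7
[165. 114. 154. 174.] -1.148 11.9
[207. 132. 252.  57.] 1.668 17.6
[329.  15. 380.   7.] 0.904 10.2
[253.  56. 331.  10.] 1.232 18.3
[440.  15. 515.  56.] 0.292 15.9
[380.   7. 441.  16.] 0.631 11.9
[136. 110. 166.  39.] 1.788 15.1
[164.  45. 204.  -2.] 1.517 12.3
[231.  14. 193.  68.] -1.557 13.0
[155. 173. 156. 227.] -0.94 10.3
[155. 225. 187. 323.] -0.613 19.8
[215. 280. 201. 229.] 2.481 10.2
[480. 187. 503. 265.] -0.577 15.8
[203. 230. 196. 186.] 2.349 8.6
[418. 113. 361. 117.] -2.304 11.5
[203. 187. 234. 282.] -0.604 19.1
[238. 323. 214. 278.] 2.721 9.7
[162. 322. 134. 247.] 2.568 15.4
[354. 247. 313. 124.] 2.569 24.2
[337. 131. 479. 188.] 0.392 29.7
[351. 185. 365. 232.] -0.615 9.2
[397. 231. 369. 171.] 2.706 12.3
[364. 254. 414. 259.] 0.672 10.3
[423. 256. 492. 263.] 0.66 14.2
[483. 274. 432. 287.] -2.153 11.0
[430. 287. 367. 284.] -2.433 12.9
[511.  65. 442.  49.] -2.591 13.8
[361.  70. 315. 112.] -1.723 12.5
[ 23  43  29  43 736] [415.9986413  290.61820652]
```

Post and rim fits agree: the tub is at about (580,-19.7) and the hole axis is at 0.99 rad. The rim radius fits 69 against 70, the post edges 24–27 against 26, and the grip reach 90 against 92. Now over to the plate.

```bash
python3 - <<'E'
from h import *
print(delta([530,-255,240]),manip.observe()['joint_pos'].round(2))
E
```

```text
(array([ -51.4, -305.3,  -40.8]), None) [ 0.01  0.61 -0.06  1.4   0.04  1.14  0.71]
```

```bash
python3 - <<'E'
from h import *
print(delta([475,-276,240]))
E
```

```text
(array([ -28.5, -359.5,  -40.8]), None)
```

Request:
{"fn": "hand_motion", "kwargs": {
  "steps": {"x": [-5,-10,-15,-15,-27],"y": [-50,-110,-170,-230,-290],"z": [-10,-20,-30,-40,-41],"spin": [0.188,0.376,0.56,0.75,0.94],"finger_gap": [1,1,1,1,1]}
}}

```text
time_s: 4.2
eef_pos: [523.3, -227.5, 241.2]
eef_rot: [2.407, 2.017, 0.004]
wrist_force: [0.9, -2.1, -0.2]
gripper_width: 0.998
gripper_force: 0.0
```

Request:
{"fn": "hand_motion", "kwargs": {
  "steps": {"x": [0,0,0,0,0],"y": [0,0,0,0,0],"z": [0,0,0,0,0],"spin": [0.188,0.376,0.564,0.752,0.94],"finger_gap": [1,1,1,1,1]}
}}

```text
time_s: 4.82
eef_pos: [524.3, -226.6, 240.1]
eef_rot: [-3.059, -0.711, -0.002]
wrist_force: [0.4, -0.1, -0.9]
gripper_width: 1.003
gripper_force: 0.0
```

```bash
python3 - <<'E'
from h import *
print(delta([475,-276,240],0.37+np.pi/2),manip.observe()['joint_pos'].round(2))
w=cams.camera_model('wrist');print(proj(w,[475,-276,12]))
E
```

```text
(array([-66. ,  22.6,   0. ]), np.float64(0.0866346304124157)) [ 0.07  0.33  0.36  1.76 -0.13  1.08 -0.64]
[346.91850511 265.1886618 ]
```

Request:
{"fn": "hand_motion", "kwargs": {
  "steps": {"x": [-40,-66,-66],"y": [14,23,23],"z": [0,0,0],"spin": [0.09,0.09,0.09],"finger_gap": [1,1,1]}
}}

```text
time_s: 5.2
eef_pos: [472.7, -280.3, 240.2]
eef_rot: [3.089, 0.572, -0.0]
wrist_force: [0.3, 0.1, -0.4]
gripper_width: 1.0
gripper_force: 0.0
```

```bash
python3 - <<'E'
from h import *
w=cams.camera_model('wrist');im=cams.snapshot('wrist')
np.savez('pics/w5.npz',im=im,**w)
print(proj(w,[475,-276,12]),proj(w,[517,-260,52]))
cv2.imwrite('pics/c5.png',im[30:290,190:450,::-1].repeat(2,0).repeat(2,1))
E
```

```text
[319.32389767 191.96144052] [319.10966749 143.90627778]
```

View pics/c5.png

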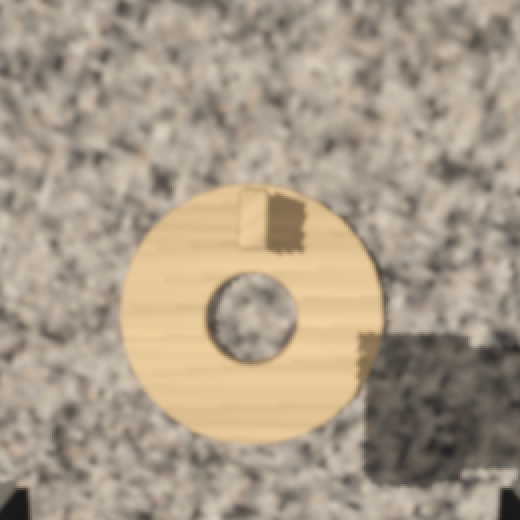

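The plate shows outer edge 121–384 by 184–443 and hole centre (252,318). The lug top is at about (253,220) (crop coordinates, 2x).

```bash
python3 - <<'E'
from h import *
d=np.load('pics/w5.npz');g=lambda x,y,z:cast(d,(190+x/2,30+y/2),z)
E=[g(121,314,12),g(384,314,12),g(252,184,12),g(252,443,12)]
print(np.hypot(*(E[1]-E[0])[:2]),np.hypot(*(E[3]-E[2])[:2]))
c=(E[0]+E[1]+E[2]+E[3])/4;hc=g(252,318,12);l=g(253.5,220,52)
print(c,hc,l);v=l-c;yaw=np.arctan2(v[1],v[0]);print(np.hypot(v[0],v[1]),yaw)
hv=cv2.cvtColor(d['im'],cv2.COLOR_RGB2HSV);q=cv2.inRange(hv,(12,60,110),(25,255,255))
cs,_=cv2.findContours(q,cv2.RETR_EXTERNAL,cv2.CHAIN_APPROX_NONE);k=max(cs,key=cv2.contourArea);h=cv2.convexHull(k)[:,0]
print(cv2.fitEllipse(h), cast(d,cv2.fitEllipse(h)[0],12))
P=c+46*np.array([np.cos(yaw),np.sin(yaw),0]);P[2]=24;print(P,delta(P,yaw+np.pi/2))
E
```

```text
119.2602272784538 118.2725270129482
[ 477.25217508 -272.0253688    12.        ] [ 476.45015242 -272.21323341   12.        ] [ 519.16201904 -257.173515     52.        ]
44.46360963997491 0.3405681605053968
((315.53271484375, 186.52552795410156), (131.34921264648438, 132.98980712890625), 97.28045654296875) [ 478.40969266 -271.0141334    12.        ]
[ 520.61016688 -256.66032579   24.        ] (array([ 51. ,  -4. , 216.2]), np.float64(0.027799294513584538))
```

Request:
{"fn": "hand_motion", "kwargs": {
  "steps": {"x": [25,51,51,51,51],"y": [-2,-4,-4,-4,-4],"z": [60,110,165,205,214],"spin": [0.03,0.03,0.03,0.03,0.03],"finger_gap": [1,1,1,1,1]}
}}

```text
time_s: 5.88
eef_pos: [519.9, -253.8, 22.9]
eef_rot: [-3.092, -0.534, 0.007]
wrist_force: [0.5, 0.4, 1.0]
gripper_width: 1.002
gripper_force: 0.0
```

```bash
python3 - <<'E'
from h import *
print(delta([520.6,-256.7,26],0.3405+np.pi/2))
E
```

```text
(array([-0.3,  3. , -3.1]), np.float64(0.0014479333673209638))
```

Request:
{"fn": "hand_motion", "kwargs": {
  "steps": {"x": [0,0,0,0,0],"y": [1,1,1,1,1],"z": [-1,-1,-1,-1,-1],"spin": [0,0,0,0,0],"finger_gap": [0.5,0.3,0.0,0.0,0.0]}
}}

```text
time_s: 6.5
eef_pos: [522.0, -257.4, 27.1]
eef_rot: [3.096, 0.531, 0.001]
wrist_force: [-0.1, 0.0, -0.1]
gripper_width: 0.505
gripper_force: 0.0
```

Request:
{"fn": "hand_motion", "kwargs": {
  "steps": {"x": [0,0,0,0,0],"y": [0,0,0,0,0],"z": [0,0,-20,-40,-60],"spin": [0,0,0,0,0],"finger_gap": [0,0,0,0,0]}
}}

```text
time_s: 7.12
eef_pos: [522.4, -257.7, 88.9]
eef_rot: [3.096, 0.531, 0.002]
wrist_force: [0.5, -0.4, -0.2]
gripper_width: 0.005
gripper_force: 0.0
```

```bash
python3 - <<'E'
from h import *
print(manip.observe())
E
```

```text
{'time_s': 7.125, 'joint_pos': array([ 0.1489055 ,  0.53668889,  0.3408216 ,  1.85290578, -0.24295649,
        0.79084911, -0.61405999]), 'qd': array([-0.07467114, -0.2404149 ,  0.09200267, -0.06483736,  0.10639282,
        0.29547097, -0.08610531]), 'joint_torque': array([  0.506658  , -50.96901298,   5.48892841, -21.35329306,
        -0.18109292,  -0.37357287,   0.11325294]), 'eef_pos': array([ 522.3861609 , -257.73931838,   88.89269086]), 'eef_rot': array([3.09553433e+00, 5.30896316e-01, 2.27825570e-03]), 'wrist_force': array([ 0.54082848, -0.41110638, -0.22353768]), 'wrist_torque': array([-0.09423146,  0.15284473, -0.02847417]), 'gripper_force': 0.0, 'gripper_width': 0.004680511101067165}
```

The fingers are slower than I allowed (about 1.2 s to close), so the lift began before they reached the lug. Reopen above, descend and grip again.

Request:
{"fn": "hand_motion", "kwargs": {
  "steps": {"x": [0,0,0,0,0],"y": [0,0,0,0,0],"z": [0,0,0,0,0],"spin": [0,0,0,0,0],"finger_gap": [0.5,0.5,0.5,0.5,0.5]}
}}

```text
time_s: 7.75
eef_pos: [521.5, -257.4, 86.2]
eef_rot: [-3.096, -0.531, 0.001]
wrist_force: [-0.6, -0.7, -0.0]
gripper_width: 0.477
gripper_force: 0.0
```

```bash
python3 - <<'E'
from h import *
w=cams.camera_model('wrist');im=cams.snapshot('wrist')
hv=cv2.cvtColor(im,cv2.COLOR_RGB2HSV);q=cv2.inRange(hv,(12,60,110),(25,255,255))
cs,_=cv2.findContours(q,cv2.RETR_EXTERNAL,cv2.CHAIN_APPROX_NONE);k=max(cs,key=cv2.contourArea)
print(cv2.boundingRect(k),[ (proj(w,[477,-272,12]+60*np.array([np.cos(a),np.sin(a),0]))).round() for a in (0.34,0.34+1.57,.34-1.57)])
np.savez('pics/w6.npz',im=im,**w)
print(delta([520.6,-256.7,26],0.3405+np.pi/2),manip.observe()['gripper_width'])
E
```

```text
(231, 219, 184, 90) [array([322., 220.]), array([220., 318.]), array([423., 318.])]
(array([-0.6, -0.9, 60.2]), np.float64(-0.0007485069618624607)) 0.4918427187654209
```

The plate's top edge is still at the predicted row (219 against 220), so it is undisturbed. Down again and close with time to spare.

Request:
{"fn": "hand_motion", "kwargs": {
  "steps": {"x": [0,0,0,0,0],"y": [0,-1,-1,-1,-1],"z": [40,60,60,60,60],"spin": [0,0,0,0,0],"finger_gap": [0.5,0.5,0,0,0]}
}}

```text
time_s: 8.43
eef_pos: [522.4, -257.0, 27.8]
eef_rot: [3.095, 0.531, 0.003]
wrist_force: [0.3, 0.5, 1.0]
gripper_width: 0.227
gripper_force: 0.0
```

Request:
{"fn": "hand_motion", "kwargs": {
  "steps": {"x": [0,0,0,0],"y": [0,0,0,0],"z": [0,0,0,0],"spin": [0,0,0,0],"finger_gap": [0,0,0,0]}
}}

```text
time_s: 8.93
eef_pos: [522.2, -256.8, 27.6]
eef_rot: [3.096, 0.531, 0.002]
wrist_force: [-2.2, -1.1, 6.1]
gripper_width: 0.129
gripper_force: 30.0
```

Request:
{"fn": "hand_motion", "kwargs": {
  "steps": {"x": [0,0,0,0],"y": [0,0,0,0],"z": [-40,-90,-140,-160],"spin": [0,0,0,0],"finger_gap": [0,0,0,0]}
}}

```text
time_s: 9.43
eef_pos: [522.8, -257.2, 189.9]
eef_rot: [3.094, 0.53, 0.006]
wrist_force: [0.0, -0.6, -1.9]
gripper_width: 0.128
gripper_force: 30.0
```

Request:
{"fn": "hand_motion", "kwargs": {
  "steps": {"x": [32,65,97,130,162],"y": [-33,-67,-100,-134,-167],"z": [0,0,0,0,0],"spin": [0.184,0.368,0.552,0.736,0.92],"finger_gap": [0,0,0,0,0]}
}}

```text
time_s: 10.05
eef_pos: [618.6, -43.4, 186.4]
eef_rot: [3.008, -0.908, -0.001]
wrist_force: [1.0, 0.2, -1.9]
gripper_width: 0.13
gripper_force: 30.0
```

Request:
{"fn": "hand_motion", "kwargs": {
  "steps": {"x": [0,0],"y": [0,0],"z": [0,0],"spin": [0,0],"finger_gap": [0,0]}
}}

```text
time_s: 10.3
eef_pos: [617.9, -45.3, 186.2]
eef_rot: [3.01, -0.896, -0.001]
wrist_force: [-0.1, -0.7, -0.6]
gripper_width: 0.131
gripper_force: 30.0
```

```bash
python3 - <<'E'
from h import *
print(delta([619.1,-45.3,187],0.99),manip.observe()['gripper_width'],manip.observe()['joint_pos'].round(2))
E
```

```text
(array([ 1. , -0.7, -0.8]), np.float64(0.0021745967952395695)) 0.1311796782476351 [-0.36  0.5   0.52  1.7  -0.28  1.03 -1.89]
```

```bash
python3 - <<'E'
from h import *
for n in ('top','wrist'):
    m=cams.camera_model(n);im=cams.snapshot(n);p,_=tool()
    zt=p[2]-27.6+12
    u=proj(m,[580,-20,zt]).astype(int)
    hv=cv2.cvtColor(im,cv2.COLOR_RGB2HSV);q=cv2.inRange(hv,(12,60,100),(25,255,255))
    cs,h=cv2.findContours(q,cv2.RETR_CCOMP,cv2.CHAIN_APPROX_NONE)
    print(n,u,zt)
    for k,hh in zip(cs,h[0]):
        if cv2.contourArea(k)>60: 
            e=cv2.fitEllipse(k);print(cv2.boundingRect(k),hh[3],np.round(e[0],1),np.round(e[1],1),cast(m,e[0],zt).round(1))
    cv2.imwrite(f'pics/hold_{n}.png',im[:,:,::-1])
E
```

```text
top [340 214] 170.7903899046901
(334, 356, 16, 12) -1 [341.5 361.7] [10.9 13.8] [214.4 -87.2 170.8]
(298, 350, 275, 130) -1 [420.8 427.8] [108.8 292.7] [ 102.9 -287.7  170.8]
(142, 320, 59, 14) -1 [168.1 326.6] [ 6.2 53.2] [218.9 334.  170.8]
(0, 318, 244, 162) -1 [110.6 404.8] [165.3 291. ] [ 19.8 413.3 170.8]
(179, 347, 55, 17) 302 [205.8 354.5] [ 7.7 58. ] [171.3 228.6 170.8]
(208, 336, 16, 9) 302 [215.7 339.7] [ 6.8 15.7] [209.8 214.3 170.8]
(318, 194, 47, 45) -1 [340.9 218.2] [42.1 43.8] [571.3 -22.  170.8]
(333, 209, 16, 16) 505 [340.6 216.1] [14.5 15.5] [576.9 -20.1 170.8]
(185, 159, 36, 34) -1 [202.2 174.9] [31.4 34.8] [625.3 357.3 170.8]
(190, 163, 26, 24) 558 [202.2 174.7] [22.5 25.1] [626.1 357.4 170.8]
(223, 89, 35, 29) -1 [240.  103.4] [27.6 34.3] [857.  311.  170.8]
wrist [318 373] 170.94378013108306
(69, 379, 462, 14) -1 [445.9 385.1] [ 10.2 665.2] [542.5 -65.7 170.9]
(305, 348, 34, 12) -1 [321.6 353.4] [12.2 39.5] [587.7 -26.6 170.9]
(277, 291, 11, 76) -1 [282.2 328.7] [10.6 75.1] [607.6 -18.7 170.9]
(356, 290, 11, 77) -1 [361.  328.4] [10.5 75.6] [588.4 -48.1 170.9]
(0, 269, 43, 31) -1 [ 24.2 281.2] [22.2 43.4] [687.2  61.8 170.9]
(256, 250, 133, 58) -1 [321.9 275.9] [ 55.5 113.2] [618.7 -47.1 170.9]
(0, 21, 103, 131) -1 [43.1 87.9] [105.2 135.8] [7.420e+02 6.000e-01 1.709e+02]
```

The hole, cast at mid-plate height in the top view, lies at about (579.4,-20), so it is over the post. I lower in stages, watching the force.

Request:
{"fn": "hand_motion", "kwargs": {
  "steps": {"x": [1,1,1,1,1],"y": [-0.5,-0.5,-0.5,-0.5,-0.5],"z": [10,22,34,40,44],"spin": [0,0,0,0,0],"finger_gap": [0,0,0,0,0]}
}}

```text
time_s: 11.02
eef_pos: [619.5, -45.2, 142.0]
eef_rot: [3.01, -0.899, -0.001]
wrist_force: [0.5, 0.6, -1.2]
gripper_width: 0.13
gripper_force: 30.0
```

Request:
{"fn": "hand_motion", "kwargs": {
  "steps": {"x": [0,0,0,0],"y": [0,0,0,0],"z": [6,12,18,24],"spin": [0,0,0,0],"finger_gap": [0,0,0,0]}
}}

```text
time_s: 11.52
eef_pos: [619.6, -45.1, 118.3]
eef_rot: [-3.01, 0.898, 0.0]
wrist_force: [-0.0, -0.1, -1.6]
gripper_width: 0.129
gripper_force: 30.0
```

Request:
{"fn": "hand_motion", "kwargs": {
  "steps": {"x": [0,0,0,0,0],"y": [0,0,0,0,0],"z": [8,16,22,26,29],"spin": [0,0,0,0,0],"finger_gap": [0,0,0,0,0]}
}}

```text
time_s: 12.15
eef_pos: [619.7, -45.1, 89.4]
eef_rot: [3.01, -0.899, 0.0]
wrist_force: [-0.1, 1.1, -2.0]
gripper_width: 0.123
gripper_force: 30.0
```

Request:
{"fn": "hand_motion", "kwargs": {
  "steps": {"x": [0,0,0],"y": [0,0,0],"z": [2.5,5,6.5],"spin": [0,0,0],"finger_gap": [0,0,0]}
}}

```text
time_s: 12.52
eef_pos: [619.7, -45.1, 83.6]
eef_rot: [-3.01, 0.898, 0.0]
wrist_force: [-3.4, 0.9, 9.5]
gripper_width: 0.132
gripper_force: 30.0
```

Contact at exactly the seated height (83.6). Release and rise.

Request:
{"fn": "hand_motion", "kwargs": {
  "steps": {"x": [0,0,0,0,0],"y": [0,0,0,0,0],"z": [0,0,0,0,0],"spin": [0,0,0,0,0],"finger_gap": [0.6,0.6,0.6,0.6,0.6]}
}}

```text
time_s: 13.15
eef_pos: [619.6, -45.1, 83.1]
eef_rot: [3.01, -0.899, -0.0]
wrist_force: [-0.0, -0.6, -0.5]
gripper_width: 0.585
gripper_force: 0.0
```

Request:
{"fn": "hand_motion", "kwargs": {
  "steps": {"x": [0,0,0,0],"y": [0,0,0,0],"z": [-30,-80,-130,-150],"spin": [0,0,0,0],"finger_gap": [0.6,0.8,0.8,1]}
}}

```text
time_s: 13.65
eef_pos: [621.3, -45.6, 236.7]
eef_rot: [-3.009, 0.899, -0.008]
wrist_force: [1.2, -0.3, -1.1]
gripper_width: 0.862
gripper_force: 0.0
```

```bash
python3 - <<'E'
from h import *
# hover over pin: origin (455.5,299), pin yaw -2.864, tool x -> 0.278
print(delta([455.5,299,234],0.278+np.pi/2), manip.observe()['gripper_width'],tool()[1][:,0])
# plate check in wrist image
w=cams.camera_model('wrist');im=cams.snapshot('wrist');a=-0.58
L=np.array([580,-19.7,0])+46*np.array([np.cos(a),np.sin(a),0]);L[2]=108
print('exp lug top',proj(w,L),'plate top far edge',proj(w,[580+60*np.cos(a),-19.7+60*np.sin(a),68]))
hv=cv2.cvtColor(im,cv2.COLOR_RGB2HSV);q=cv2.inRange(hv,(12,60,100),(25,255,255))
cs,_=cv2.findContours(q,cv2.RETR_EXTERNAL,cv2.CHAIN_APPROX_NONE)
print([cv2.boundingRect(k) for k in cs if cv2.contourArea(k)>100])
cv2.imwrite('pics/w7.png',im[:,:,::-1])
E
```

```text
(array([-327.6, -197.2,    1.9]), np.float64(-0.8584340826674128)) 0.8623995904696995 [ 0.83621226 -0.54838988  0.00419473]
exp lug top [323.88346124 224.23622406] plate top far edge [323.85882044 194.59368814]
[(262, 385, 275, 7), (530, 293, 19, 73), (95, 293, 20, 73), (44, 255, 34, 14), (248, 198, 150, 111), (17, 41, 120, 111)]
```

Request:
{"fn": "hand_motion", "kwargs": {
  "steps": {"x": [-50,-102,-154,-206,-258],"y": [-30,-62,-93,-124,-155],"z": [0,0,0,0,0],"spin": [-0.15,-0.3,-0.45,-0.6,-0.75],"finger_gap": [1,1,1,1,1]}
}}

```text
time_s: 14.32
eef_pos: [486.8, 227.4, 231.7]
eef_rot: [3.129, 0.275, -0.003]
wrist_force: [0.3, 1.3, 0.8]
gripper_width: 0.999
gripper_force: 0.0
```

Request:
{"fn": "hand_motion", "kwargs": {
  "steps": {"x": [-33,-33],"y": [33,33],"z": [0,0],"spin": [-0.11,-0.11],"finger_gap": [1,1]}
}}

```text
time_s: 14.58
eef_pos: [458.9, 185.5, 231.3]
eef_rot: [3.109, 0.438, -0.007]
wrist_force: [0.8, -0.1, -0.2]
gripper_width: 0.997
gripper_force: 0.0
```

```bash
python3 - <<'E'
from h import *
print(delta([455.5,299,234],0.278+np.pi/2),tool())
E
```

```text
(array([  28.1, -110. ,   -2.9]), np.float64(0.002020055535120413)) (array([458.86321504, 185.54221997, 231.33593868]), array([[ 0.96103877,  0.27637978, -0.00432478],
       [ 0.27637175, -0.96104789, -0.00236934],
       [-0.00481116,  0.00108178, -0.99998784]]))
```

Request:
{"fn": "hand_motion", "kwargs": {
  "steps": {"x": [14,28,28,28],"y": [-55,-109,-110,-110],"z": [0,0,-2,-2],"spin": [0,0,0,0],"finger_gap": [1,1,1,1]}
}}

```text
time_s: 15.08
eef_pos: [458.3, 300.7, 234.1]
eef_rot: [3.11, 0.437, -0.002]
wrist_force: [-0.2, -1.1, -0.1]
gripper_width: 1.0
gripper_force: 0.0
```

```bash
python3 - <<'E'
from h import *
print(delta([455.5,299,234],0.278+np.pi/2))
w=cams.camera_model('wrist');im=cams.snapshot('wrist');np.savez('pics/w8.npz',im=im,**w)
y=-2.864;x=np.array([np.cos(y),np.sin(y),0]);O=np.array([455.5,299,0])
for n,dx,z in (('tip',60,9),('fl',19,18),('tab',0,54),('bar',-81,69)): print(n,proj(w,O+dx*x+[0,0,z]).round(1))
cv2.imwrite('pics/c8.png',cv2.resize(im[40:290,220:420,::-1],None,fx=2.4,fy=2.4,interpolation=3))
t=cams.camera_model('top');ti=cams.snapshot('top')
hv=cv2.cvtColor(ti,cv2.COLOR_RGB2HSV);q=cv2.inRange(hv,(8,60,100),(28,255,255));q[:190]=0;q[290:]=0;q[:,:300]=0;q[:,:]=q;q[:,385:]=0
cs,h=cv2.findContours(q,cv2.RETR_CCOMP,cv2.CHAIN_APPROX_NONE)
for k,hh in zip(cs,h[0]):
    if cv2.contourArea(k)>60:
        e=cv2.fitEllipse(cv2.convexHull(k));print(cv2.boundingRect(k),hh[3],np.round(e,1) if 0 else e,cast(t,e[0],68).round(1),cast(t,e[0],62).round(1))
cv2.imwrite('pics/t8.png',ti[:,:,::-1])
E
```

```text
(array([-3.2,  0.8,  0.1]), np.float64(0.0013809572538896475))
tip [323.3 262.4]
fl [323.5 222.2]
tab [323.7 209.6]
bar [324.3 104. ]
(318, 209, 45, 43) -1 ((340.4401550292969, 229.17544555664062), (43.58656692504883, 47.42580795288086), 46.635128021240234) [582.3 -21.3  68. ] [584.7 -21.   62. ]
(333, 215, 16, 23) 5 ((340.73583984375, 226.58436584472656), (16.60894203186035, 22.44345474243164), 1.6118786334991455) [589.9 -20.7  68. ] [592.3 -20.5  62. ]
```

View pics/c8.png

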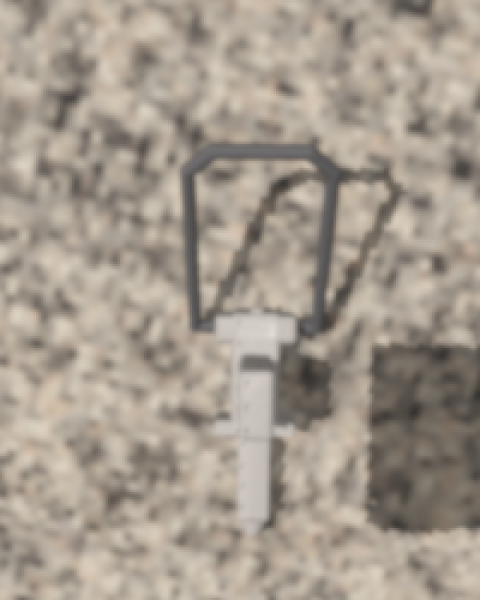

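The picture shows the pin upright and aligned with the image: tip at crop (255,533), bar centre (263,152), tab about (257,400). All are within a few pixels of the prediction. I refine the pose.

```bash
python3 - <<'E'
from h import *
d=np.load('pics/w8.npz');g=lambda x,y,z:cast(d,(220+x/2.4,40+y/2.4),z)
tip=g(255,533,9);bar=g(263,152,69);fl=g(255.5,437,9);head=g(255.5,330,18)
for a,b in((bar,tip),(head,tip)):
    v=b-a;print(np.hypot(*v[:2]),np.arctan2(v[1],v[0]))
hinges=[g(203,327,9),g(313,326,9)];v=hinges[1]-hinges[0];print('hinge',np.hypot(*v[:2]),np.arctan2(v[1],v[0])+np.pi/2-np.pi,sum(hinges)/2)
y=-2.87;x=np.array([np.cos(y),np.sin(y),0])
print('O',tip-60*x,bar+81*x,sum(hinges)/2+21*x, 'tip',tip)
E
```

```text
141.1274010272854 -2.8713362415049675
80.83379582284608 -2.8598162452303875
hinge 40.965812494047036 -2.8523704287793166 [476.94207992 301.46860715   9.        ]
O [456.68434132 296.03816707   9.        ] [456.85754074 295.89064284  69.        ] [456.71183778 295.83502008   9.        ] tip [398.88364951 279.94220402   9.        ]
```

```bash
python3 - <<'E'
from h import *
print(delta([456.7,295.9,24],0.274+np.pi/2))
E
```

```text
(array([ -2.7,   2.6, 210.5]), np.float64(0.00307741299534392))
```

Request:
{"fn": "hand_motion", "kwargs": {
  "steps": {"x": [-2,-3,-3,-3,-3],"y": [3.5,5,5,5,5],"z": [50,105,160,190,200],"spin": [0,0,0,0,0],"finger_gap": [0.7,0.6,0.5,0.5,0.5]}
}}

```text
time_s: 15.8
eef_pos: [456.1, 293.2, 33.3]
eef_rot: [3.109, 0.434, -0.005]
wrist_force: [0.9, -0.3, 0.8]
gripper_width: 0.522
gripper_force: 0.0
```

```bash
python3 - <<'E'
from h import *
print(delta([456.7,295.9,24],0.274+np.pi/2))
E
```

```text
(array([ 1.4, -2.5,  9.3]), np.float64(0.003314486568781305))
```

Request:
{"fn": "hand_motion", "kwargs": {
  "steps": {"x": [1,1,1,1,1],"y": [-2.5,-2.5,-2.5,-2.5,-2.5],"z": [9,9,9,9,9],"spin": [0,0,0,0,0],"finger_gap": [0.5,0.4,0,0,0]}
}}

```text
time_s: 16.42
eef_pos: [457.6, 298.4, 26.7]
eef_rot: [-3.111, -0.438, -0.001]
wrist_force: [-0.0, -1.1, 0.8]
gripper_width: 0.129
gripper_force: 30.0
```

Request:
{"fn": "hand_motion", "kwargs": {
  "steps": {"x": [0,0,0,0],"y": [0,0,0,0],"z": [0,0,0,0],"spin": [0,0,0,0],"finger_gap": [0,0,0,0]}
}}

```text
time_s: 16.92
eef_pos: [457.5, 298.4, 26.7]
eef_rot: [-3.111, -0.438, -0.001]
wrist_force: [-1.0, -0.8, 6.5]
gripper_width: 0.126
gripper_force: 30.0
```

```bash
python3 - <<'E'
from h import *
print(delta([456.7,295.9,24],0.274+np.pi/2))
E
```

```text
(array([-1.5,  2.2,  2.7]), np.float64(0.005645206823366333))
```

Request:
{"fn": "hand_motion", "kwargs": {
  "steps": {"x": [0,0,0,0],"y": [0,0,0,0],"z": [-45,-95,-130,-130],"spin": [0,0,0,0],"finger_gap": [0,0,0,0]}
}}

```text
time_s: 17.42
eef_pos: [458.8, 299.7, 158.8]
eef_rot: [-3.108, -0.438, -0.008]
wrist_force: [-0.4, -0.3, -2.5]
gripper_width: 0.129
gripper_force: 30.0
```

```bash
python3 - <<'E'
from h import *
u=np.array([np.cos(.99),np.sin(.99),0]);P=np.array([580,-19.7,0])+86.5*u;P[2]=156;print(P,delta(P,.99+np.pi/2),manip.observe()['gripper_width'])
E
```

```text
[627.46167294  52.61624715 156.        ] (array([ 93.8, 284.1,   2.6]), np.float64(-0.7099887641176288)) 0.12854683236361858
```

Request:
{"fn": "hand_motion", "kwargs": {
  "steps": {"x": [19,38,56,75,94],"y": [57,114,170,227,284],"z": [0,0,0,0,0],"spin": [-0.14,-0.28,-0.43,-0.57,-0.71],"finger_gap": [0,0,0,0,0]}
}}

```text
time_s: 18.05
eef_pos: [625.4, 49.9, 153.7]
eef_rot: [-2.759, -1.498, 0.005]
wrist_force: [0.1, 1.0, -1.7]
gripper_width: 0.132
gripper_force: 30.0
```

Request:
{"fn": "hand_motion", "kwargs": {
  "steps": {"x": [0,0,0],"y": [0,0,0],"z": [0,0,0],"spin": [0,0,0],"finger_gap": [0,0,0]}
}}

```text
time_s: 18.42
eef_pos: [624.6, 53.4, 154.9]
eef_rot: [-2.761, -1.494, 0.003]
wrist_force: [-0.8, 0.6, -0.3]
gripper_width: 0.128
gripper_force: 30.0
```

```bash
python3 - <<'E'
from h import *
u=np.array([np.cos(.99),np.sin(.99),0]);P=np.array([580,-19.7,0])+86.5*u;P[2]=125.7;print(delta(P,.99+np.pi/2),tool()[0])
w=cams.camera_model('wrist');im=cams.snapshot('wrist');np.savez('pics/w9.npz',im=im,**w)
c=np.array([580,-19.7,0]);n=np.array([-u[1],u[0],0])
for nm,X in (('posttop',c+[0,0,128]),('rimL',c+70*n+[0,0,70]),('rimnear',c+70*u+[0,0,70]),('rimR',c-70*n+[0,0,70]),('lug',c+46*-n+[0,0,108])): print(nm,proj(w,X).round())
t=cams.camera_model('top');ti=cams.snapshot('top');np.savez('pics/t9.npz',im=ti,**t)
E
```

```text
(array([ 0.9,  2.9, 29.2]), np.float64(0.0020565124381426436)) [624.64325266  53.42745803 154.93953075]
posttop [329. 432.]
rimL [218. 367.]
rimnear [329. 264.]
rimR [437. 368.]
lug [412. 406.]
```

Request:
{"fn": "hand_motion", "kwargs": {
  "steps": {"x": [0.5,1,1,1],"y": [1.5,3,3,3],"z": [15,28,29,29],"spin": [0,0,0,0],"finger_gap": [0,0,0,0]}
}}

```text
time_s: 19.02
eef_pos: [628.9, 50.4, 126.7]
eef_rot: [-2.765, -1.492, 0.001]
wrist_force: [0.0, 0.4, -1.3]
gripper_width: 0.133
gripper_force: 30.0
```

```bash
python3 - <<'E'
from h import *
u=np.array([np.cos(.99),np.sin(.99),0]);P=np.array([580,-19.7,0])+86.5*u;P[2]=125.7;print(delta(P,.99+np.pi/2),tool()[0])
E
```

```text
(array([ 1.1, -2.4,  1. ]), np.float64(-0.0002690265765457056)) [628.85622545  50.44199748 126.73695046]
```

Request:
{"fn": "hand_motion", "kwargs": {
  "steps": {"x": [1,1,1,1],"y": [-2,-2,-2,-2],"z": [0.7,0.7,0.7,0.7],"spin": [0,0,0,0],"finger_gap": [0,0,0,0]}
}}

```text
time_s: 19.52
eef_pos: [628.0, 52.4, 126.7]
eef_rot: [2.765, 1.492, 0.0]
wrist_force: [-0.0, -0.0, -1.6]
gripper_width: 0.128
gripper_force: 30.0
```

```bash
python3 - <<'E'
from h import *
u=np.array([np.cos(.99),np.sin(.99),0]);P=np.array([580,-19.7,0])+86.5*u;P[2]=125.7
for i in range(3): print(delta(P,.99+np.pi/2),manip.observe()['time_s']);cams.snapshot('wrist')
E
```

```text
(array([-0.1, -0.5,  0.9]), np.float64(-0.0001692934911812216)) 19.525
(array([-0.1, -0.5,  0.9]), np.float64(-0.0002291238345897284)) 19.575
(array([-0.1, -0.5,  0.8]), np.float64(-0.0002318639874481221)) 19.625
```

Request:
{"fn": "hand_motion", "kwargs": {
  "steps": {"x": [-4,-10,-15,-20,-24],"y": [-0.5,-0.5,-0.5,-0.5,-0.5],"z": [1,1,1,1,1],"spin": [0,0,0,0,0],"finger_gap": [0,0,0,0,0]}
}}

```text
time_s: 20.3
eef_pos: [614.1, 32.2, 125.5]
eef_rot: [2.765, 1.492, -0.0]
wrist_force: [0.4, 0.4, -1.6]
gripper_width: 0.128
gripper_force: 30.0
```

```bash
python3 - <<'E'
from h import *
u=np.array([np.cos(.99),np.sin(.99),0]);P=np.array([580,-19.7,0])+33.5*u;P[2]=125.7
s=manip.observe();print(delta(P,.99+np.pi/2),s['wrist_force'],s['wrist_torque'])
E
```

```text
(array([-28.6,  -0. ,  -0.2]), np.float64(-0.0005715018136340788)) [ 0.36682751  0.40819078 -1.6458397 ] [-0.13860066  0.08687195 -0.00490488]
```

Request:
{"fn": "hand_motion", "kwargs": {
  "steps": {"x": [-3,-6,-9,-12],"y": [0,0,0,0],"z": [0,0,0,0],"spin": [0,0,0,0],"finger_gap": [0,0,0,0]}
}}

```text
time_s: 20.8
eef_pos: [607.6, 22.6, 125.4]
eef_rot: [-2.765, -1.492, -0.0]
wrist_force: [0.7, -0.7, -1.7]
gripper_width: 0.127
gripper_force: 30.0
```

```bash
python3 - <<'E'
from h import *
u=np.array([np.cos(.99),np.sin(.99),0]);P=np.array([580,-19.7,0])+33.5*u;P[2]=125.7
s=manip.observe();print(delta(P,.99+np.pi/2),s['wrist_force'],s['wrist_torque'])
E
```

```text
(array([-17. ,   0.1,  -0.3]), np.float64(-8.477724665389985e-05)) [ 0.65778502 -0.7260428  -1.67440625] [-0.10526839  0.09620974  0.03259423]
```

Sliding in freely. On to the flange, watching for contact.

Request:
{"fn": "hand_motion", "kwargs": {
  "steps": {"x": [-4,-8,-12,-14.5],"y": [0,0,0,0],"z": [0,0,0,0],"spin": [0,0,0,0],"finger_gap": [0,0,0,0]}
}}

```text
time_s: 21.3
eef_pos: [599.6, 10.2, 125.5]
eef_rot: [-2.765, -1.492, 0.0]
wrist_force: [0.3, 0.1, -0.8]
gripper_width: 0.125
gripper_force: 30.0
```

Request:
{"fn": "hand_motion", "kwargs": {
  "steps": {"x": [-1.5,-3,-3.5],"y": [0,0,0],"z": [0,0,0],"spin": [0,0,0],"finger_gap": [0,0,0]}
}}

```text
time_s: 21.68
eef_pos: [597.8, 7.6, 125.5]
eef_rot: [-2.765, -1.492, -0.0]
wrist_force: [0.1, -0.7, -1.4]
gripper_width: 0.13
gripper_force: 30.0
```

```bash
python3 - <<'E'
from h import *
u=np.array([np.cos(.99),np.sin(.99),0]);P=np.array([580,-19.7,0])+33.5*u;P[2]=125.7
s=manip.observe();print(delta(P,.99+np.pi/2),s['wrist_force'],s['wrist_torque'])
E
```

```text
(array([ 0.9,  0.1, -0.2]), np.float64(-0.0001223068563191987)) [ 0.08665959 -0.65860648 -1.39499674] [-0.11543704  0.06145105 -0.03229379]
```

Request:
{"fn": "hand_motion", "kwargs": {
  "steps": {"x": [-1,-2,-2],"y": [0,0,0],"z": [0,0,0],"spin": [0,0,0],"finger_gap": [0,0,0]}
}}

```text
time_s: 22.05
eef_pos: [597.5, 7.3, 125.6]
eef_rot: [-2.763, -1.493, -0.003]
wrist_force: [2.5, 4.3, -4.1]
gripper_width: 0.127
gripper_force: 30.0
```

Request:
{"fn": "hand_motion", "kwargs": {
  "steps": {"x": [-1,-2,-2],"y": [0,0,0],"z": [0,0,0],"spin": [0,0,0],"finger_gap": [0,0,0]}
}}

```text
time_s: 22.42
eef_pos: [597.4, 7.2, 125.7]
eef_rot: [-2.762, -1.495, -0.007]
wrist_force: [6.0, 7.4, -5.9]
gripper_width: 0.131
gripper_force: 30.0
```

Flange contact is felt: about 9 N, at 32 mm from the axis, as it should be. Release and rise.

Request:
{"fn": "hand_motion", "kwargs": {
  "steps": {"x": [0.5,1,1,1,1],"y": [0,0,0,0,0],"z": [0,0,0,0,0],"spin": [0,0,0,0,0],"finger_gap": [0.6,0.6,0.6,0.6,0.6]}
}}

```text
time_s: 23.05
eef_pos: [596.1, 4.9, 125.5]
eef_rot: [2.765, 1.492, -0.0]
wrist_force: [-0.2, -0.1, -0.6]
gripper_width: 0.588
gripper_force: 0.0
```

Request:
{"fn": "hand_motion", "kwargs": {
  "steps": {"x": [0,0,0,0,0],"y": [0,0,0,0,0],"z": [-20,-60,-105,-120,-120],"spin": [0,0,0,0,0],"finger_gap": [0.6,0.6,0.4,0,0]}
}}

```text
time_s: 23.68
eef_pos: [596.7, 5.1, 246.3]
eef_rot: [2.764, 1.492, 0.003]
wrist_force: [0.9, 0.7, -0.5]
gripper_width: 0.325
gripper_force: 0.0
```

```bash
python3 - <<'E'
from h import *
w=cams.camera_model('wrist');im=cams.snapshot('wrist');np.savez('pics/w10.npz',im=im,**w)
u=np.array([np.cos(.99),np.sin(.99),0]);c=np.array([580,-19.7,0])
P=c+150*u;P[2]=235;print(delta(P,.99+np.pi/2),manip.observe()['gripper_width'],tool()[0],'tin',0)
n=np.array([-u[1],u[0],0])
for s in (0,.1):
    B=c+[0,0,108]+ (113*np.cos(s)+60*np.sin(s))*u+[0,0,60*np.cos(s)-113*np.sin(s)];print('bar exp',B,proj(w,B).round(1))
g=cv2.cvtColor(im,cv2.COLOR_RGB2GRAY);b=proj(w,B).astype(int)
# dark-wire profile along columns near bar centre
for dc in (-12,0,12): print(g[max(0,b[1]-50):b[1]+50,b[0]+dc][::2])
E
```

```text
(array([120.6,   0.4,   9.8]), np.float64(-9.698131343860439e-05)) 0.2770873236211451 [595.7592094    5.11428718 244.79464883] tin 0
bar exp [642.00195425  74.77093558 168.        ] [323.   89.7]
bar exp [644.97885774  79.30677419 156.41907384] [322.9  80.8]
[137 134 138 151 167 170 157 141 127 115 109 118 130 138 145 147 151 161
 166 165 163 156 140 103 103  94  77  99 142 162 170 164 158 155 145 138
 147 157 157 155 157 164 177 185 184 174 165 164 174 182]
[161 169 180 183 172 156 151 155 158 158 160 163 163 161 168 177 180 167
 149 135 128 125 113  98 103  92  77 110 157 165 168 167 169 167 154 139
 131 135 144 150 157 168 170 159 138 130 151 173 173 163]
[ 98 104 129 152 158 144 126 122 134 146 161 173 171 166 168 168 165 166
 166 166 170 179 167 108 102  92  75  85  96  86 106 125 133 136 134 129
 133 141 147 160 173 176 166 157 165 178 177 168 158 151]
```

The bar sits exactly where the sagged, home pin would put it (row 81 against 80.8 predicted). I go behind the bar with the fingers shut.

Request:
{"fn": "hand_motion", "kwargs": {
  "steps": {"x": [60,115,121,121],"y": [0,0,0,0],"z": [5,10,10,10],"spin": [0,0,0,0],"finger_gap": [0,0,0,0]}
}}

```text
time_s: 24.22
eef_pos: [661.4, 106.2, 232.8]
eef_rot: [-2.763, -1.493, 0.007]
wrist_force: [-0.7, -0.7, 0.2]
gripper_width: 0.003
gripper_force: 0.0
```

Request:
{"fn": "hand_motion", "kwargs": {
  "steps": {"x": [0,0,0,0],"y": [0,0,0,0],"z": [35,75,95,97],"spin": [0,0,0,0],"finger_gap": [0,0,0,0]}
}}

```text
time_s: 24.72
eef_pos: [661.2, 104.7, 136.8]
eef_rot: [-2.765, -1.49, 0.006]
wrist_force: [-0.0, 0.3, 0.7]
gripper_width: 0.008
gripper_force: 0.0
```

```bash
python3 - <<'E'
from h import *
u=np.array([np.cos(.99),np.sin(.99),0]);c=np.array([580,-19.7,0]);P=c+150*u;P[2]=138
print(delta(P,.99+np.pi/2),manip.observe()['gripper_width'],(tool()[0]-c)@u)
E
```

```text
(array([ 1.4,  0.3, -1.2]), np.float64(-0.0017015895441678808)) 0.00837450677850752 148.5568109493354
```

Request:
{"fn": "hand_motion", "kwargs": {
  "steps": {"x": [-10,-20,-30,-40,-50],"y": [0,0,0,0,0],"z": [0,-2,-8,-14,-20],"spin": [0,0,0,0,0],"finger_gap": [0,0,0,0,0]}
}}

```text
time_s: 25.35
eef_pos: [635.1, 63.4, 159.8]
eef_rot: [2.764, 1.491, 0.002]
wrist_force: [0.0, 0.6, 0.6]
gripper_width: 0.006
gripper_force: 0.5
```

Request:
{"fn": "hand_motion", "kwargs": {
  "steps": {"x": [-8,-16,-20],"y": [0,0,0],"z": [-5,-10,-12],"spin": [0,0,0],"finger_gap": [0,0,0]}
}}

```text
time_s: 25.72
eef_pos: [623.7, 46.7, 170.5]
eef_rot: [2.765, 1.491, -0.001]
wrist_force: [0.6, 0.4, -0.5]
gripper_width: 0.006
gripper_force: 0.2
```

```bash
python3 - <<'E'
from h import *
u=np.array([np.cos(.99),np.sin(.99),0]);c=np.array([580,-19.7,0])
print((tool()[0]-c)@u,manip.observe()['wrist_force']@u)
E
```

```text
79.51862938101632 0.656363922682924
```

Request:
{"fn": "hand_motion", "kwargs": {
  "steps": {"x": [-8,-16,-22,-28,-34],"y": [0,0,0,0,0],"z": [0,0,0,0,0],"spin": [0,0,0,0,0],"finger_gap": [0,0,0,0,0]}
}}

```text
time_s: 26.35
eef_pos: [605.3, 19.0, 170.4]
eef_rot: [-2.765, -1.492, 0.0]
wrist_force: [-0.1, -0.1, -0.4]
gripper_width: 0.002
gripper_force: 0.0
```

Request:
{"fn": "hand_motion", "kwargs": {
  "steps": {"x": [-6,-12,-12],"y": [0,0,0],"z": [0,0,0],"spin": [0,0,0],"finger_gap": [0,0,0]}
}}

```text
time_s: 26.72
eef_pos: [598.7, 8.6, 170.5]
eef_rot: [2.765, 1.491, -0.0]
wrist_force: [0.3, -0.6, -0.2]
gripper_width: 0.003
gripper_force: 0.0
```

```bash
python3 - <<'E'
from h import *
u=np.array([np.cos(.99),np.sin(.99),0]);c=np.array([580,-19.7,0])
print((tool()[0]-c)@u,manip.observe()['wrist_force']@u)
E
```

```text
33.90825437712269 -0.38445442435249727
```

Request:
{"fn": "hand_motion", "kwargs": {
  "steps": {"x": [0,-20,-60,-90,-90],"y": [0,0,0,0,0],"z": [-45,-90,-110,-120,-120],"spin": [0,0,0,0,0],"finger_gap": [0,0.3,0.3,0.3,0.3]}
}}

```text
time_s: 27.35
eef_pos: [549.2, -68.7, 292.0]
eef_rot: [2.766, 1.485, 0.003]
wrist_force: [0.9, 1.0, -0.8]
gripper_width: 0.297
gripper_force: 0.0
```

Request:
{"fn": "hand_motion", "kwargs": {
  "steps": {"x": [0,0],"y": [0,0],"z": [0,0],"spin": [0,0],"finger_gap": [0.3,0.3]}
}}

```text
time_s: 27.6
eef_pos: [549.8, -64.4, 289.7]
eef_rot: [-2.762, -1.495, 0.001]
wrist_force: [0.2, 0.2, -0.4]
gripper_width: 0.304
gripper_force: 0.0
```

```bash
python3 - <<'E'
from h import *
w=cams.camera_model('wrist');im=cams.snapshot('wrist');np.savez('pics/w11.npz',im=im,**w)
u=np.array([np.cos(.99),np.sin(.99),0]);c=np.array([580,-19.7,0]);n=np.array([-u[1],u[0],0])
print((tool()[0]-c)@u)
g=cv2.cvtColor(im,cv2.COLOR_RGB2GRAY);q=lambda x:x.round(0).astype(int)
for nm,X in (('bar',c-32*u+[0,0,110]),('legL',c+22.5*n+[0,0,110]),('legR',c-22.5*n+[0,0,110]),('legL2',c+22.5*n+30*u+[0,0,106]),('tab',c+32*u+[0,0,150]),('tip',c-28*u+[0,0,110]),('openbar',c+115*u+[0,0,160]),('postface',c+13*u+[0,0,128])):
    p=q(proj(w,X));print(nm,p, 'col',g[p[1]-14:p[1]+15:2,p[0]],'row',g[p[1],p[0]-14:p[0]+15:2])
L=np.round(cast(w,(0,0),0));hv=cv2.cvtColor(im,cv2.COLOR_RGB2HSV);m=cv2.inRange(hv,(12,60,100),(25,255,255))
cs,_=cv2.findContours(m,cv2.RETR_EXTERNAL,cv2.CHAIN_APPROX_NONE);k=max(cs,key=cv2.contourArea)
e=cv2.fitEllipse(cv2.convexHull(k));print(cv2.boundingRect(k),e,cast(w,e[0],68))
cv2.imwrite('pics/w11.png',im[:,:,::-1])
E
```

```text
-54.10693053985922
bar [324 180] col [158 164 162 158 173 132 104  96 164 197 170 123 121 164 199] row [91 91 92 94 94 96 96 96 95 95 94 91 90 90 90]
legL [295 138] col [91 91 90 88 88 88 88 89 89 90 92 93 93 92 93] row [194 193 196 199 197 153 101  89  80 103 106 107 147 180 183]
legR [354 139] col [ 85  86  90  96  93  88  91  96 115 116 103  89  86  86  85] row [175 122 102 108 107  97  99  96 141 133 100 105 127 167 182]
legL2 [295  98] col [105  99  95  97  97  98  98  98  97  93  93  93  93  94  94] row [193 192 197 198 183 118 100  98 178 197 197 199 183 126 114]
tab [325  91] col [191 191 192 191 190 190 191 190 189 188 186 182 155  99  80] row [155 183 176 193 196 195 192 190 187 176 138 108 109 114 112]
tip [324 175] col [139 176 156 162 164 160 164 164 107  99 121 190 191 140 119] row [110 120 166 177 180 184 181 164 139 103  98  97 103 105 104]
openbar [326 -57] col [37 38 37 37 37 37 38 37 37 38 39 53 57 50 75] row [37 37 36 37 34 31 36 37 38 38 38 37 37 37 37]
postface [325 121] col [ 80  95 110 111 116 136 136 180 182 182 183 184 185 185 185] row [147 148 167 181 184 174 179 180 160 150 152 153 154 154 154]
(252, 70, 145, 134) ((321.81671142578125, 133.1982421875), (139.18190002441406, 142.59861755371094), 111.51014709472656) [579.68959502 -16.15786253  68.        ]
```

The wire shows dark at the closed-loop positions: the bar at row 179 against 180 expected, and both legs beside the post. The plate is centred in the mouth and the arm is clear, so I hand in.

```bash
python3 -c "
from cell import manip, cams
print(manip.hand_in())"
```

```text
the job is handed in; nothing more can be done
None
```

The job is handed in at 27.6 s on the robot's clock: the plate is seated with its lug square to the hole, the pin is in with its flange against the post, and the loop is snapped shut over the post. I did not re-check the other things on the worktop at the end.

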